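Cock the toy flicker on the dressing shelf

TASK

Make the toy flicker ready for its next shot: by the white peg, draw its sprung red arm back past the hair-trigger catch, then let it come forward onto the catch and release it, so that it stays hooked. Never let the arm fly forward, and leave the perfume bottle standing where it is.

Things in the scene. Friction and masses are not known exactly. Their poses are not given: they have to be found in the camera images.
- launcher: Toy flicker, fixed to the shelf: wooden plate 18 mm high, x -85 to 85, y -35 to 170 mm from its origin, which lies on the arm's upright pivot axis at shelf height (z up). +x is forward (where it flings), -x back. Two rubber stop posts 44 mm tall, 50 mm from the pivot. Yellow trigger pad, 18 mm wide, 31 mm high, at x -60, y 153 mm: pressed down 4 mm (1 to 2 N) it fires a hooked arm.
- flick_arm (a joint): Turn of the red arm, rad, growing counterclockwise from above as it is drawn back. 0: rest, arm pointing 65 degrees from launcher +x towards +y. Spring force at the peg 4 N at rest, 8 N drawn. Under the arm a nose rides over a sprung brass catch, which pops up behind it past 0.89; eased forward it stays hooked at 0.87. Back stop at 1.05. Let go earlier, it flies forward.
- peg (a point): Centre of the top end of the white upright peg on the red arm, 89 mm above the shelf. The peg is a plain round post 14 mm in diameter, 85 mm from the pivot axis, free from 44 mm (arm's top) to 89 mm above the shelf; it turns with the arm. Beyond it the arm ends in a small cup 44 mm high, reaching 138 mm from the pivot.
- perfume_bottle: Bystander, loose: amber glass perfume bottle with closed stopper, 46 x 34 mm, 87 mm tall; origin at the centre of its underside. It stands 120 to 175 mm from the pivot, in front and to the right of the launcher. Other bystanders: a white ring bowl 84 mm wide, 30 mm tall, right of the launcher, and a rack with combs and a red hair clip, 120 mm tall, well to the left.

How it is judged:
By the outcome, as a careful person would: the job done as asked, in the order asked, and still so for the second after the job is handed in, with the robot touching nothing.
It also fails if it takes over 40 s, if anything falls off the work surface, if the arm or the gripper's body presses on something with over 40 N, if the wrist force passes 120 N, or if a joint passes its speed limit or range.

ROBOT

A 7-joint arm with a two-finger parallel gripper is mounted at the origin on the work surface. World frame = base frame: x ahead of the robot, y to its left, z up, the work surface at z = 0. Lengths are in mm, angles in degrees, forces in N, time in s.
With the tool pointing down it reaches from about 350 to 900 mm from the base axis. Payload 8.1 kg.
Tool frame: the origin (TCP) lies on the centre line of the jaws, within the pads' length; the fingertips stand 17 mm ahead of it and the grasp point (between the pads) lies 2 mm behind it; z points along the fingers, y is the line along which they close (so a half turn about z gives the same grasp; the last joint's range is limited). The gripper opens to 85 mm and grips with 20 to 120 N. Pads are 22 mm wide; open, the fingers measure 114 mm over their backs; the gripper's body (76 mm by 85 mm) begins 54 mm behind the grasp point. The pads swing forward as they close: fully open they stand 13 mm farther back than shut.
Start: joints at [-77.67, 24.895, 1.432, 90.138, -0.665, 64.973, -4.303], TCP at [195.325, 593.707, 248.323] pointing down, gripper open.
Joint ranges: [-149.89, 149.89], [-25.12, 119.58], [-72.63, 75.52], [4.76, 147.25], [-75.54, 255.54], [6.69, 114.76], [-157.13, 157.13]. Speed limits (degrees/s): [127.2, 127.2, 172.46, 172.46, 180, 180, 180].

INTERFACE

Orientations are given as [roll, pitch, yaw] about the fixed x, y, z axes, in that order (R = Rz(yaw) Ry(pitch) Rx(roll)).
In Python, from cell import telemetry, imaging, arm gives the robot as it stands. The module is installed in compiled form; this text tells all that it offers.
- The arm moves only by the tool carry_out, never from a script. Its arguments are lists of equal length, an entry for each row: "delta_pos": the shift along the tool's x, y, z in m, a list of three; "yaw": the turn about the tool's z in rad. In form: {"delta_pos": [[x, y, z], ...], "yaw": [yaw, ...]}. A call has 1 to 12 rows; each row is the pose to reach, as a shift and turn from the pose commanded when the call began, along the tool's axes at that moment; what a row does not reach only later rows make up. A row lasts 1/10 s, in which the tool goes at most 50 mm and 8.59 degrees, less where a joint would pass 70% of its speed; a pose out of reach is approached as far as the arm can. A call with a gripper value outside its range is refused whole. "grip" is the finger opening in m, from 0 to 0.0854, set as the call begins (left out, the last holds). The fingers move at their own pace and stop on an object; "force" is the grip in N (left out, the last holds). Time passes only in rows, so rows that repeat a pose let the fingers close. It gives the time, the measured TCP pose, the force, the opening and the grip force at its end, in the units of the state.
- telemetry.observe(): the state, without advancing time (a new reading comes with each control period).
- imaging.grab_frame(name): name is "scene" or "top" or "wrist"; returns (picture, depth): 420x560x3 uint8, red, green, blue; 420x560 float32, mm along the optical axis (not along the pixel's ray), 0 where there is no reading.
- imaging.camera_info(name): a dict with "K" (3x3 intrinsics, pixels), "k1" (the pictures are not rectified: a ray, as slopes to the right and down, at radius r is drawn at 1 + k1 r^2 times it, then the intrinsics apply), "pose" (4x4, takes a point from camera to world coordinates). Camera axes: x right, y down, z forward; pixel columns grow to the right and rows downward; lengths in mm; the calibration is good to about 2 mm. A picture is of the moment at which its call begins: read the wrist's pose just before it. camera_info takes no time and is no camera call; for the wrist camera it gives the pose at the moment of the call.
- arm.sign_off(): hands the job in; it is judged then, once.
Trained networks look in the newest picture that a camera, given by its name, has taken for a name from the list of things; names that differ only in an ending like _2 or _b are one class to them, and where a whole thing is asked for, a point or a joint stands for the part that bears it (a point fixed in the world has none). Each returns a list of dicts, best first, with "p" (0 to 1); they miss things now and then, are a little off and sometimes report something else, mostly with a low value. They report only what shows in the picture. A call takes as long as a camera call.
- imaging.cut_out(thing, camera): "region" (420x560 bool, what is visible of it) and "bbox" ([left, top, width, height] in pixels, round what is visible of it).
The state is a dict: "time_s": time; "joints": joint angles; "qvel": joint speeds; "tau": joint torques, N m; "tcp_pos": TCP position; "ee_rot": TCP orientation; "wrist_force": force on the tool from outside, world axes, zero at the start; "moment": the same for the moment, N m; "finger_gap": finger opening in mm; "gripper_force": force on a finger pad.
Only numpy, scipy, OpenCV 4.12 (cv2) and the standard library are available. Lean on these libraries where they do the work, as an engineer would, in place of code of your own. Each camera call takes 0.05 s, during which the arm holds its last target. There are 200 camera calls.

## Working session

There is one attempt and no reset: what is moved stays moved. The work goes in short steps, Python scripts to look and compute and a tool call to move; the robot and the scene stay as the last step left them, time stands still between calls to the robot, and variables do not carry over. Pictures are saved under pics/ and viewed, at most 10 in all, crops included, and the job is handed in when it is done.

Besides the shell and the picture viewer there is one more tool, called after "Emit:" by a JSON object that holds its "api" and its "payload". carry_out: Moves the arm, as the interface text tells. Its arguments: {"type":"object","properties":{"delta_pos":{"type":"array","items":{"type":"array","items":{"type":"number"}}},"yaw":{"type":"array","items":{"type":"number"}},"grip":{"type":"number"},"force":{"type":"number"}},"required":["delta_pos","yaw"]}

```bash
mkdir -p pics; cat > h.py <<'E'
import numpy as np, cv2
from cell import telemetry, imaging, arm
def pts(cam,depth,mask=None,info=None):
    i=info or imaging.camera_info(cam);K=np.array(i["K"]);k1=i["k1"];T=np.array(i["pose"])
    v,u=np.nonzero((depth>0)&(mask if mask is not None else True))
    n=cv2.undistortPoints(np.c_[u,v].astype(float).reshape(-1,1,2),K,np.array([k1,0,0,0.])).reshape(-1,2)
    d=depth[v,u]
    P=np.c_[n*d[:,None],d]
    return P@T[:3,:3].T+T[:3,3],u,v
E
python3 - <<'E'
from h import *
s=telemetry.observe();print(s)
for c in("scene","top"):
    im,d=imaging.grab_frame(c);cv2.imwrite(f"pics/{c}0.png",im[:,:,::-1]);np.save(f"{c}0.npy",d);np.save(f"{c}0im.npy",im)
    for t in("launcher","flick_arm","peg","perfume_bottle"):
        for r in imaging.cut_out(t,c)[:2]:
            m=np.array(r["region"]);P,u,v=pts(c,d,m)
            print(c,t,r["p"],r["bbox"],m.sum(),P.mean(0).round(),np.percentile(P,[2,98],axis=0).round().tolist())
            np.save(f"{c}_{t}.npy",m) if r is not None else 0
E
```

```text
{'time_s': 0.0, 'joints': array([-77.66993574,  24.93928869,   1.43209443,  90.18840454,
        -0.66522651,  64.97378957,  -4.30217415]), 'qvel': array([-0.02240301,  0.01364716, -0.02759937, -0.03671545, -0.03442812,
       -0.02646505, -0.08179851]), 'tau': array([-4.97721121e-04, -6.70455837e+01,  1.02548450e+00, -3.16210413e+01,
        1.56702823e-02,  1.23774481e-02, -6.36743539e-05]), 'tcp_pos': array([195.21005134, 593.23122253, 247.50014591]), 'ee_rot': array([-1.79907226e+02,  8.47484409e-03,  1.61786758e+02]), 'wrist_force': array([-0.56834627, -0.18078729, -0.42115006]), 'moment': array([ 0.01068346, -0.01887519,  0.02686665]), 'gripper_force': 0.0, 'finger_gap': 85.7085576148061}
scene launcher 0.57 [292.7, 192.0, 132.1, 83.0] 7156 [614. 101.  22.] [[506.0, -3.0, 1.0], [687.0, 199.0, 62.0]]
scene flick_arm 0.76 [318.4, 202.9, 78.2, 42.5] 1052 [618.  86.  47.] [[573.0, 21.0, 29.0], [661.0, 144.0, 87.0]]
scene peg 0.6 [318.2, 198.6, 78.6, 45.8] 1171 [615.  86.  46.] [[543.0, 20.0, 18.0], [661.0, 144.0, 88.0]]
top launcher 0.78 [132.6, 193.0, 149.0, 136.1] 14654 [588. 101.  20.] [[500.0, 0.0, 14.0], [676.0, 203.0, 48.0]]
top flick_arm 0.55 [175.4, 208.5, 81.6, 71.3] 1433 [608.  79.  46.] [[562.0, 22.0, 18.0], [659.0, 145.0, 89.0]]
top peg 0.95 [176.7, 207.9, 85.5, 74.5] 1353 [607.  77.  47.] [[561.0, 21.0, 34.0], [658.0, 144.0, 89.0]]
top perfume_bottle 0.64 [303.8, 169.6, 26.5, 33.6] 831 [697. -67.  58.] [[677.0, -90.0, -1.0], [721.0, -50.0, 88.0]]
top perfume_bottle 0.19 [173.2, 208.7, 88.0, 72.2] 1450 [608.  78.  46.] [[561.0, 21.0, 18.0], [659.0, 145.0, 89.0]]
```

View pics/scene0.png

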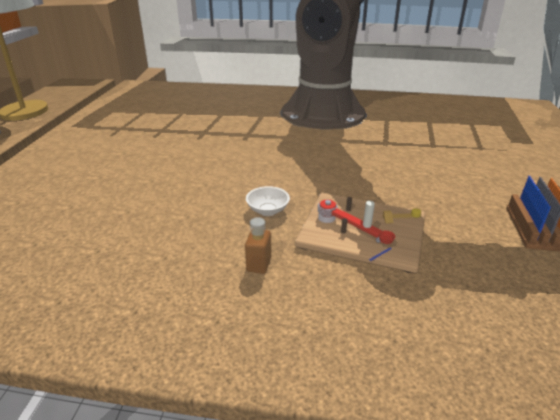

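View pics/top0.png

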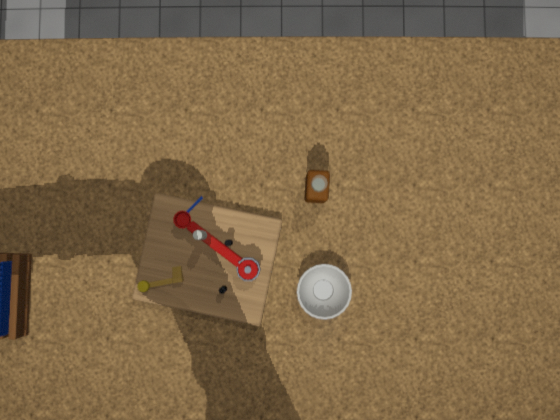

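The top view has up = world +x and left = +y. The pivot is at about (248,269), the peg top at (200,235), the cup at (182,219) and the trigger pad at (143,287). The bottle (318,185) and the bowl (324,292) are clear on the right.

```bash
python3 - <<'E'
from h import *
for c in("top","scene"):
    d=np.load(c+"0.npy");im=np.load(c+"0im.npy").astype(int);P,u,v=pts(c,d)
    C=im[v,u]
    roi=(P[:,0]>480)&(P[:,0]<700)&(P[:,1]>-10)&(P[:,1]<215)
    w=roi&(P[:,2]>83)&(P[:,2]<96)
    print(c,"pegtop",w.sum(),P[w].mean(0).round(1),u[w].mean(),v[w].mean(), np.ptp(P[w],axis=0).round(1))
    pl=roi&(abs(P[:,2]-18)<5)
    r=cv2.minAreaRect(P[pl][:,:2].astype(np.float32));print("plate",r,cv2.boxPoints(r).round(1).tolist(), np.median(P[pl][:,2]))
    red=roi&(C[:,0]>120)&(C[:,1]<60)&(C[:,2]<70)&(P[:,2]>36)&(P[:,2]<56)
    Q=P[red];m=Q[:,:2].mean(0);U,S,V=np.linalg.svd(Q[:,:2]-m,full_matrices=False)
    print("red",red.sum(),m,np.degrees(np.arctan2(V[0,1],V[0,0])),S, np.percentile(Q[:,2],[5,50,95]))
    gp=(abs(u-248)<14)&(abs(v-269)<14)&(P[:,2]>30)
    if c=="top": print("hub",P[gp].mean(0),np.percentile(P[gp],[1,99],axis=0))
    b=(P[:,2]>30)&(P[:,2]<100)&(P[:,0]>660)&(P[:,0]<740)&(P[:,1]<-30)&(P[:,1]>-110)
    print("bottle",np.percentile(P[b],[2,98],axis=0).round().tolist())
E
```

```text
top pegtop 78 [625.9 103.   88. ] 197.43589743589743 234.0897435897436 [12.7 13.   7.8]
plate ((592.4495849609375, 101.1251220703125), (205.76756286621094, 178.34375), 78.34191131591797) [[484.29998779296875, 18.399999618530273], [659.0, -17.700000762939453], [700.5999755859375, 183.89999389648438], [525.9000244140625, 219.89999389648438]] 17.579655956369606
red 607 [590.59458901  56.96887541] -127.19048609988343 [652.12538912 145.69634726] [41.7295811  44.76249239 49.79086356]
hub [576.5077637   36.49459569  47.03840996] [[558.06357835  18.62793101  36.93712914]
 [593.37338108  54.48504282  54.0859404 ]]
bottle [[677.0, -84.0, 37.0], [721.0, -51.0, 88.0]]
scene pegtop 48 [629.3 102.6  87.2] 369.3958333333333 204.22916666666666 [12.8 11.5  5.8]
plate ((594.0036010742188, 99.7128677368164), (204.7530059814453, 179.4766387939453), 78.40518188476562) [[485.5, 17.5], [661.2999877929688, -18.600000381469727], [702.5, 182.0], [526.7000122070312, 218.0]] 18.36378293467726
red 222 [644.73227726 124.10222679] 61.534975846961196 [251.92689092  99.91223537] [36.97064472 40.9466887  44.97666265]
bottle [[685.0, -83.0, 32.0], [723.0, -50.0, 88.0]]
```

Emit:
{"api": "carry_out", "payload": {"delta_pos": [[-0.02,-0.012,0],[-0.06,-0.035,0],[-0.1,-0.059,0],[-0.14,-0.082,0],[-0.18,-0.106,0],[-0.22,-0.129,0],[-0.26,-0.153,0],[-0.3,-0.176,0],[-0.34,-0.2,0],[-0.38,-0.223,0],[-0.41,-0.241,0],[-0.42,-0.246,0]], "yaw": [0.06,0.17,0.29,0.41,0.53,0.65,0.77,0.89,1.01,1.13,1.22,1.26], "grip": 0.0854}}

```text
time_s: 1.7
tcp_pos: [520.0, 224.5, 248.8]
ee_rot: [179.9, 0.1, 89.1]
wrist_force: [1.2, 0.0, -0.1]
finger_gap: 85.1
gripper_force: 0.0
```

```bash
cat > goal.py <<'E'
import sys
from h import *
from scipy.spatial.transform import Rotation as R
def plan(x,y,z,close_deg):
    s=telemetry.observe();p=s["tcp_pos"];M=R.from_euler("xyz",s["ee_rot"],degrees=True).as_matrix()
    d=M.T@(np.array([x,y,z])-p)/1000
    G=R.from_euler("xyz",[180,0,close_deg+90],degrees=True).as_matrix()
    D=M.T@G
    print("t",s["time_s"],"tcp",p.round(1),"rot",s["ee_rot"].round(1),"F",s["wrist_force"].round(1),"gap",round(s["finger_gap"],1),"j",s["joints"].round(0))
    print("delta",d.round(4),"yaw",np.arctan2(D[1,0],D[0,0]).round(3))
if __name__=="__main__": plan(*map(float,sys.argv[1:5]))
E
python3 goal.py 628 103 160 -36.6
```

```text
t 1.7 tcp [520.  224.5 248.8] rot [1.799e+02 1.000e-01 8.910e+01] F [ 1.2  0.  -0.1] gap 85.1 j [-48.  20.  26. 100. -10.  62. -20.]
delta [-0.1196  0.1098  0.0891] yaw 0.623
```

Emit:
{"api": "carry_out", "payload": {"delta_pos": [[-0.01,0.01,0],[-0.04,0.037,0.01],[-0.07,0.065,0.03],[-0.095,0.088,0.05],[-0.115,0.105,0.07],[-0.12,0.11,0.085],[-0.12,0.11,0.089],[-0.12,0.11,0.089],[-0.12,0.11,0.089],[-0.12,0.11,0.089]], "yaw": [0.06,0.16,0.27,0.38,0.49,0.58,0.62,0.62,0.62,0.62]}}

```text
time_s: 2.7
tcp_pos: [626.7, 108.9, 159.9]
ee_rot: [180.0, -0.1, 54.2]
wrist_force: [0.6, -0.2, -0.2]
finger_gap: 85.7
gripper_force: 0.0
```

```bash
python3 - <<'E'
from h import *
from goal import plan
i=imaging.camera_info("wrist");im,d=imaging.grab_frame("wrist");cv2.imwrite("pics/w1.png",im[:,:,::-1])
P,u,v=pts("wrist",d,info=i);w=(np.hypot(P[:,0]-628,P[:,1]-103)<25)&(P[:,2]>80)&(P[:,2]<98)
print(w.sum(),P[w].mean(0) if w.any() else 0,np.ptp(P[w],axis=0) if w.any() else 0)
plan(628,103,72,-36.6)
E
```

```text
345 [627.10445486 104.00304521  87.00586484] [13.07539999 14.01666956  9.37453671]
t 2.75 tcp [626.7 108.8 159.9] rot [ 1.80e+02 -1.00e-01  5.42e+01] F [-0.   0.2 -0.5] gap 85.4 j [-36.  33.  33.  96. -21.  57. -32.]
delta [-0.004   0.0044  0.0879] yaw 0.013
```

View pics/w1.png

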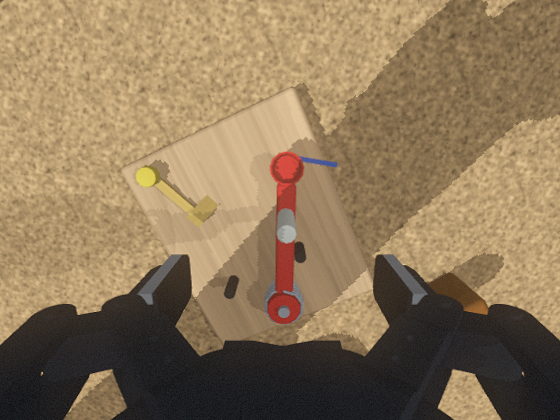

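The wrist view shows the peg top at (287,232) centred between the open fingers. The arm is at rest, with the stop post at (300,252) and the trigger at (147,177). The measured peg top is (627.5, 103.5, 88), which matches the plate geometry.

Emit:
{"api": "carry_out", "payload": {"delta_pos": [[-0.004,0.004,0.01],[-0.004,0.004,0.03],[-0.004,0.004,0.055],[-0.004,0.004,0.075],[-0.004,0.004,0.085],[-0.004,0.004,0.089],[-0.004,0.004,0.089],[-0.004,0.004,0.089],[-0.004,0.004,0.089]], "yaw": [0.013,0.013,0.013,0.013,0.013,0.013,0.013,0.013,0.013]}}

```text
time_s: 3.65
tcp_pos: [628.1, 102.5, 71.3]
ee_rot: [179.9, -0.1, 53.3]
wrist_force: [0.6, -0.3, 1.0]
finger_gap: 85.3
gripper_force: 0.0
```

Emit:
{"api": "carry_out", "payload": {"delta_pos": [[0,0,0],[0,0,0],[0,0,0],[0,0,0],[0,0,0],[0,0,0],[0,0,0],[0,0,0],[0,0,0],[0,0,0],[0,0,0],[0,0,0]], "yaw": [0,0,0,0,0,0,0,0,0,0,0,0], "grip": 0.0, "force": 30}}

```text
time_s: 4.85
tcp_pos: [626.5, 103.3, 70.3]
ee_rot: [-179.9, 0.0, 53.4]
wrist_force: [-3.7, 1.8, 5.1]
finger_gap: 13.4
gripper_force: 30.6
```

```bash
python3 goal.py 627.5 103.5 71 -36.6
```

```text
t 4.85 tcp [626.5 103.3  70.3] rot [-179.9    0.    53.4] F [-3.7  1.8  5.1] gap 13.4 j [-33.  39.  29. 100. -25.  47. -29.]
delta [ 0.0008  0.0007 -0.0007] yaw -0.001
```

Emit:
{"api": "carry_out", "payload": {"delta_pos": [[-0.0001,-0.0042,0],[-0.0007,-0.011,0],[-0.0019,-0.0177,0],[-0.0038,-0.0251,0],[-0.0064,-0.0323,0],[-0.0096,-0.0393,0],[-0.0134,-0.0459,0],[-0.0179,-0.0521,0],[-0.0228,-0.0579,0],[-0.0283,-0.0633,0],[-0.0335,-0.0676,0],[-0.0362,-0.0696,0]], "yaw": [-0.05,-0.13,-0.21,-0.3,-0.39,-0.48,-0.57,-0.66,-0.75,-0.84,-0.92,-0.96]}}

```text
time_s: 6.05
tcp_pos: [551.7, 116.7, 70.7]
ee_rot: [179.7, -0.0, 108.6]
wrist_force: [6.3, 5.8, -5.9]
finger_gap: 13.0
gripper_force: 29.9
```

```bash
python3 - <<'E'
from goal import *
s=telemetry.observe();p=s["tcp_pos"]
a0=np.radians(53.4);p0=np.array([626.5,103.3]);piv=p0-85*np.array([np.cos(a0),np.sin(a0)])
q=p[:2]-piv;a=np.arctan2(q[1],q[0]);print("piv",piv,"theta tcp",a-a0,"r",np.hypot(*q),"tangF",s["wrist_force"][:2]@[-np.sin(a),np.cos(a)])
im,d=imaging.grab_frame("top");P,u,v=pts("top",d);np.save("t2.npy",d)
C=im[v,u].astype(int);red=(C[:,0]>110)&(C[:,1]<60)&(C[:,2]<70)&(P[:,2]>25)&(P[:,2]<60)&(abs(P[:,0]-580)<120)&(abs(P[:,1]-90)<120)
Q=P[red];print("red",red.sum(),Q.min(0),Q.max(0))
far=Q[Q[:,1]>120];print("cup",len(far),far.mean(0) if len(far) else 0)
cv2.imwrite("pics/t2.png",cv2.resize(im[150:350,80:350,::-1],None,fx=2.8,fy=2.8))
plan(p[0],p[1],70,0)
E
```

```text
piv [575.82088563  35.06051461] theta tcp 0.9267349731149503 r 85.1043562602305 tangF -7.727413649552594
red 632 [547.09862447  21.39275877  39.53956132] [587.86659081 109.99304839  52.17858583]
cup 0 0
t 6.1 tcp [551.3 116.6  70.7] rot [ 1.798e+02 -1.000e-01  1.086e+02] F [ 6.4  5.9 -4.9] gap 13.0 j [-27.  31.  14. 110. -12.  39.  12.]
delta [-0.      0.0003  0.0007] yaw 0.325
```

View pics/t2.png

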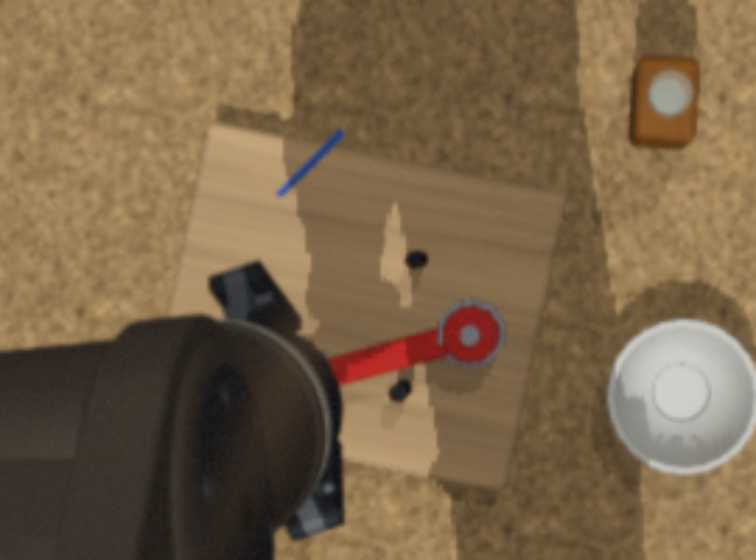

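The arm is drawn to θ ≈ 0.93, the force is steady at about 7.7 N, and the bottle hasn't moved. The picture shows the arm running from the pivot (470,335) to under the gripper. I'll draw a little further for margin.

Emit:
{"api": "carry_out", "payload": {"delta_pos": [[-0.0001,-0.002,0],[-0.0001,-0.004,0],[-0.0001,-0.004,0],[-0.0001,-0.004,0]], "yaw": [-0.025,-0.045,-0.045,-0.045]}}

```text
time_s: 6.5
tcp_pos: [548.3, 115.6, 70.7]
ee_rot: [179.7, -0.0, 111.0]
wrist_force: [5.3, 6.6, -5.5]
finger_gap: 13.2
gripper_force: 30.0
```

```bash
cat > th.py <<'E'
from goal import *
s=telemetry.observe();p=s["tcp_pos"]
a0=np.radians(53.4);piv=np.array([575.82,35.06])
q=p[:2]-piv;a=np.arctan2(q[1],q[0]);print(s["time_s"],"theta",a-a0,"r",np.hypot(*q),"tangF",s["wrist_force"][:2]@[-np.sin(a),np.cos(a)],"radF",s["wrist_force"][:2]@[np.cos(a),np.sin(a)],p,s["ee_rot"],s["finger_gap"])
E
python3 th.py
```

```text
6.5 theta 0.9682932950673415 r 85.09664342353808 tangF -7.157515537156588 radF 4.579414156972831 [548.28505736 115.5787286   70.72133296] [ 1.79726848e+02 -4.08897560e-02  1.10969964e+02] 13.157544563118783
```

Emit:
{"api": "carry_out", "payload": {"delta_pos": [[0,0.001,0],[0,0.002,0],[0,0.003,0],[0,0.004,0],[-0.0001,0.005,0],[-0.0002,0.006,0],[-0.0003,0.007,0],[-0.0003,0.007,0],[-0.0003,0.007,0]], "yaw": [0.012,0.024,0.035,0.047,0.059,0.071,0.082,0.082,0.082]}}

```text
time_s: 7.4
tcp_pos: [555.1, 117.6, 70.7]
ee_rot: [179.7, -0.0, 106.3]
wrist_force: [6.1, 6.1, -4.5]
finger_gap: 13.1
gripper_force: 30.0
```

```bash
python3 th.py
```

```text
7.4 theta 0.8849279313493652 r 85.06798151471865 tangF -7.373601644698538 radF 4.415288240313869 [555.09236742 117.56410127  70.71587206] [ 1.79727984e+02 -4.17652866e-02  1.06254823e+02] 13.139422774656412
```

Emit:
{"api": "carry_out", "payload": {"delta_pos": [[0,0.0007,0],[0,0.0014,0],[0,0.0014,0],[0,0.0014,0]], "yaw": [0.008,0.016,0.016,0.016]}}

```text
time_s: 7.8
tcp_pos: [556.0, 117.8, 70.7]
ee_rot: [179.8, -0.0, 105.3]
wrist_force: [4.1, 5.6, -3.3]
finger_gap: 13.3
gripper_force: 30.1
```

```bash
python3 th.py
```

```text
7.8 theta 0.8743178757949532 r 85.07959318312312 tangF -5.345458163913478 radF 4.503690842514125 [555.96618112 117.79066573  70.69127733] [ 1.79778682e+02 -4.73504496e-02  1.05342095e+02] 13.325997605781442
```

Emit:
{"api": "carry_out", "payload": {"delta_pos": [[0,0.0006,0],[0,0.0012,0],[0,0.0012,0],[0,0.0012,0]], "yaw": [0,0,0,0]}}

```text
time_s: 8.2
tcp_pos: [556.1, 117.9, 70.6]
ee_rot: [179.9, -0.1, 105.3]
wrist_force: [1.0, 5.4, 0.3]
finger_gap: 13.2
gripper_force: 30.4
```

```bash
python3 th.py
```

```text
8.2 theta 0.8724175897818891 r 85.13821158659935 tangF -2.234009579737845 radF 5.048754395941557 [556.1098582  117.88527019  70.58761951] [ 1.79890115e+02 -6.02542779e-02  1.05343196e+02] 13.210531931512856
```

The catch is holding: θ stays at 0.872 while the force at the peg falls from 7.4 N to 2.2 N. I'll take off the rest of the load, then open.

Emit:
{"api": "carry_out", "payload": {"delta_pos": [[0.0005,0.0004,0],[0.001,0.0008,0],[0.0013,0.0008,0],[0.0013,0.0008,0]], "yaw": [0,0,0,0]}}

```text
time_s: 8.6
tcp_pos: [556.1, 118.0, 70.5]
ee_rot: [180.0, 0.0, 105.3]
wrist_force: [1.8, 3.0, 1.6]
finger_gap: 13.3
gripper_force: 30.5
```

```bash
python3 th.py
```

```text
8.6 theta 0.8718954130912562 r 85.22034834435661 tangF -2.4819582748109474 radF 2.474499738251867 [556.13413675 117.97546635  70.47923893] [1.79960616e+02 3.73959141e-03 1.05285048e+02] 13.26598691895628
```

Emit:
{"api": "carry_out", "payload": {"delta_pos": [[0,0.0005,0],[0,0.0005,0],[0,0.0005,0],[0,0.0005,0],[0,0.0005,0],[0,0.0005,0],[0,0.0005,0],[0,0.0005,0]], "yaw": [0,0,0,0,0,0,0,0], "grip": 0.05}}

```text
time_s: 9.4
tcp_pos: [556.3, 118.1, 70.3]
ee_rot: [180.0, -0.0, 105.3]
wrist_force: [0.4, 0.2, 0.7]
finger_gap: 49.7
gripper_force: 0.0
```

Emit:
{"api": "carry_out", "payload": {"delta_pos": [[0,0,-0.005],[0,0,-0.015],[0,0,-0.03],[0,0,-0.05],[0,0,-0.075],[0,0,-0.1],[0,0,-0.125],[0,0,-0.15],[0,0,-0.165],[0,0,-0.17],[0,0,-0.17]], "yaw": [0,0,0,0,0,0,0,0,0,0,0]}}

```text
time_s: 10.5
tcp_pos: [556.5, 118.2, 241.2]
ee_rot: [179.9, -0.0, 105.3]
wrist_force: [0.8, -0.1, -0.2]
finger_gap: 50.1
gripper_force: 0.0
```

```bash
python3 - <<'E'
from h import *
i=imaging.camera_info("wrist");im,d=imaging.grab_frame("wrist");cv2.imwrite("pics/w3.png",im[:,:,::-1])
P,u,v=pts("wrist",d,info=i);w=(np.hypot(P[:,0]-556,P[:,1]-118)<30)&(P[:,2]>80)&(P[:,2]<98)
print(w.sum(),P[w].mean(0) if w.any() else 0)
im,d=imaging.grab_frame("top");P,u,v=pts("top",d)
b=(P[:,2]>30)&(P[:,2]<100)&(P[:,0]>660)&(P[:,0]<740)&(P[:,1]<-30)&(P[:,1]>-110)
print("bottle",np.percentile(P[b],[2,98],axis=0).round().tolist())
print(telemetry.observe()["time_s"])
E
```

```text
180 [555.90796311 118.48037771  87.28723472]
bottle [[677.0, -83.0, 36.0], [721.0, -51.0, 88.0]]
10.6
```

View pics/w3.png

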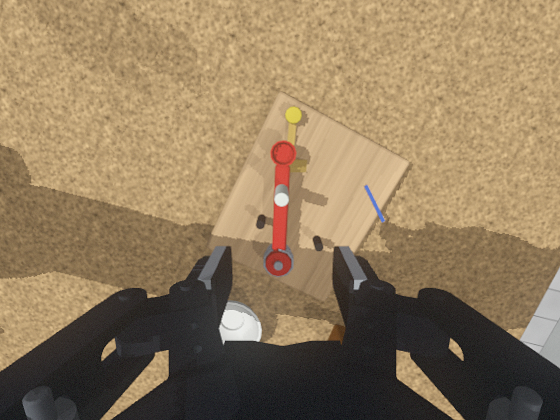

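The wrist view shows the arm still drawn back and hooked, with the peg at (282,198) and the cup at (283,153). The peg measures (555.9, 118.5), or θ ≈ 0.87, the gripper is clear, and the bottle hasn't moved.

```bash
python3 -c "
from cell import arm;print(arm.sign_off())"
```

```text
the job is handed in; nothing more can be done
None
```

The flicker is cocked: its arm is hooked on the catch at about 0.87 rad, it never flew forward, the bottle still stands where it was, and the job was handed in at about 10.6 s.

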